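Load the cooler's door rack

TASK

Pull the little countertop cooler's door open by its handle, to about a right angle or wider, and leave it open. Then load the burgundy gift box into the rack on the inside of the door: standing upright flat on the rack's floor with its long side along the door, set down gently, never dropped. The teal box does not fit there: leave it, the red tin and the red ribbon spool where they are.

Things in the scene. Friction and masses are not known exactly. Their poses are not given: they have to be found in the camera images.
- cooler_door (a joint): the cooler's side-hinged glass door (rad): 0 shut, grows as it swings open towards the robot, stop at 1.8; may start a little ajar. The upright hinge is at the cooler's left front edge seen from the robot; seen from above the door turns clockwise as it opens. Stiff hinge (about 0.25 N m friction): it stays where it is left.
- cooler: fixed cream countertop cooler, 160 deep (x) x 220 wide (y) x 170 mm tall, origin at the centre of its underside, front towards its own -x (the robot), roof over the whole inside. Place and yaw vary. Between it and the robot a fixed wooden tasting chest fills about x 0.15..0.43, y -0.21..0.05 m of the table, up to 0.2 m high.
- cooler_door_hinge (a point): point on the hinge axis at the height of the cooler's top (170 mm above the table). Axes turn with the door: -y runs along the door from the hinge to the free edge (220 mm), -x points out of the outer face, +x out of the inner face (the rack's side). The door is 15 mm thick (x = -15..0), its top edge 2 mm below this point.
- handle_top (a point): point above the door handle, on the axis of its bar; axes as the hinge point; 195 mm along the door from the hinge axis. The handle is an upright round steel bar 10 mm across, from 6 to 105 mm below this point, 40 mm off the door's outer face, held by two level stays 8 mm across, the upper 60 mm below this point: the top 50 mm of bar stands free all round and can be pinched from above.
- rack_floor (a point): centre of the floor of the white open-topped rack on the door's inner face, 104 mm above the table; axes as the hinge point. Free floor 46 mm wide (x, door panel to lip), 162 mm long (y, along the door); lip 14 mm high, end lips 12 mm. The door rises 64 mm above this floor. Door shut: the rack is under the cooler's roof; door open: it stands out in front, clear above.
- burgundy_box: loose burgundy gift box with gold bands, 60 (x) x 36 (y) x 46 mm tall, about 0.12 kg, origin at the centre of its underside. It fits the rack only with its 60 mm side along the door, so there it can be held only across the 60 mm; it starts in its holder, where it can be held only across the 36 mm.
- burgundy_holder: fixed black counter holder under the burgundy box; origin centre of underside, axes as the box in it: base 92 (x) x 64 (y) x 6 mm, two end plates 5 mm thick, 50 mm wide (y), up to 57 mm high, at x = +-36.5 mm, 4 mm from the box's ends; open at +-y.
- teal_box: loose teal gift box with gold bands, 60 x 54 x 46 mm tall, too deep for the rack; bystander. Origin at the centre of its underside.
- teal_holder: fixed holder of the teal box, same as the other one. The two holders trade places from start to start, one at the left of the cooler and one at the right.
- red_tin: loose red round tin with a cream lid, 64 mm across, 64 mm tall; bystander. Origin centre of underside. Behind it a fixed low white tray fills the table about x 0.63..0.89, y -0.50..-0.18 m.
- red_spool: loose red ribbon spool, 53 mm across, 22 mm tall; bystander. Origin centre of underside.
Not all that is in view belongs to the job. What is shaped like the burgundy_box but blue or green is not meant.

How it is judged:
On the way, in this order (a step that is already met when the one before it is completed fails the run):
1. the door is being swung open by its handle (value of joint cooler_door above 0.5 rad and contact force between the fingers and cooler_door above 0.3 N and distance between the grasp point and handle_top below 0.06 m), for 0.1 s.
2. the door stands wide open (over 1.3 rad) (value of joint cooler_door above 1.3 rad), for 0.2 s.
At the end, for the whole second after the job is handed in: Door open by more than 1.3 rad; the burgundy box rests released, upright (0.1 rad) and flat on the rack's floor (5 mm), within 8 mm of the rack's mid line and 54 mm of its middle along the door, long side along the door (0.25 rad) (value of joint cooler_door above 1.3 rad and x of burgundy_box in the frame of rack_floor between -0.008 and 0.008 m and y of burgundy_box in the frame of rack_floor between -0.054 and 0.054 m and z of burgundy_box in the frame of rack_floor between -0.004 and 0.005 m and angle between burgundy_box's own z axis and vertical below 0.1 rad and angle between the x axis of burgundy_box and the y axis of rack_floor, either way round below 0.25 rad and linear speed of burgundy_box below 0.02 m/s and contact force between the fingers and burgundy_box below 0.1 N); the robot touches nothing.
It fails at once if the burgundy box is dropped or thrown (moves faster than 0.45 m/s with no finger on it) (contact force between the fingers and burgundy_box below 0.02 N and linear speed of burgundy_box above 0.45 m/s).
It fails at once if the teal box is moved more than 20 mm (distance of teal_box from where it was at the start of the episode above 0.02 m).
It fails at once if the red tin is moved more than 20 mm (distance of red_tin from where it was at the start of the episode above 0.02 m).
It fails at once if the red spool is moved more than 20 mm (distance of red_spool from where it was at the start of the episode above 0.02 m).
It also fails if it takes over 72 s, if anything falls off the work surface, if the arm or the gripper's body presses on something with over 40 N, if the wrist force passes 120 N, or if a joint passes its speed limit or range.

ROBOT

A 6-joint arm with a two-finger parallel gripper is mounted at the origin on a cart in front of the work surface, level with it; the furniture and walls round the work are solid. World frame = base frame: x ahead of the robot, y to its left, z up, the work surface at z = 0. Lengths are in m, angles in rad, forces in N, time in s.
With the tool pointing down it reaches from about 0.325 to 0.85 m from the base axis. Payload 15.5 kg.
Tool frame: the origin (TCP) lies at the very end of the fingers, on their centre line; the grasp point (between the pads) lies 19 mm behind it; z points along the fingers, y is the line along which they close (so a half turn about z gives the same grasp; the last joint's range is limited). The gripper opens to 91 mm and grips with 3 to 60 N. Pads are 32 mm wide; open, the fingers measure 118 mm over their backs; the gripper's body (76 mm by 178 mm) begins 60 mm behind the grasp point.
Start: joints at [-1.236, 0.494, 1.345, -0, 1.302, -0.096], TCP at [0.26, -0.568, 0.214] pointing down, gripper open.
Joint ranges: [-2.91, 2.91], [-0.82, 2.16], [0.22, 2.67], [-1.22, 4.37], [0.12, 2.79], [-3.08, 3.08]. Speed limits (rad/s): [1.89, 1.89, 2.57, 3.01, 3.01, 3.01].

INTERFACE

Orientations are given as [roll, pitch, yaw] about the fixed x, y, z axes, in that order (R = Rz(yaw) Ry(pitch) Rx(roll)).
In Python, from workcell import ctrl gives the robot as it stands.
- The arm moves only by the tool servo_tool, never from a script. Its argument "steps" is a list that holds one entry, the list of rows, each a list of 4 numbers: the shift along the world's x, y, z in m, then the turn about the world's z in rad. In form: [[[tx, ty, tz, twist], ...]]. A call has 1 to 8 rows; each row is the pose to reach, as a shift and turn from the pose commanded when the call began; what a row does not reach only later rows make up. A row lasts 1/10 s, in which the tool goes at most 50 mm and 8.59 degrees, less where a joint would pass 70% of its speed; a pose out of reach is approached as far as the arm can. A call with a gripper value outside its range is refused whole. "grip" is the opening in per cent of the stroke, from 0 (shut) to 100 (fully open), set as the call begins (left out, the last holds). The fingers move at their own pace and stop on an object; the grip force is fixed at half the most. Time passes only in rows, so rows that repeat a pose let the fingers close. It gives the time, the measured TCP pose, the force, the opening and the grip force at its end, in the units of the state.
- ctrl.sense(): the state, without advancing time (a new reading comes with each control period).
- ctrl.capture(name): name is "side" or "top"; returns (picture, depth): 384x512x3 uint8, red, green, blue; 384x512 float32, m along the optical axis (not along the pixel's ray), 0 where there is no reading.
- ctrl.calibration(name): a dict with "fx", "fy", "cx", "cy" (pixels), "k1" (the pictures are not rectified: a ray, as slopes to the right and down, at radius r is drawn at 1 + k1 r^2 times it, then the intrinsics apply), "pose" (4x4, takes a point from camera to world coordinates). Camera axes: x right, y down, z forward; pixel columns grow to the right and rows downward; lengths in m; the calibration is good to about 2 mm. A picture is of the moment at which its call begins. calibration takes no time and is no camera call.
- ctrl.close_job(): hands the job in; it is judged then, once.
The state is a dict: "time": time; "joint_positions": joint angles; "joint_vel": joint speeds; "joint_efforts": joint torques, N m; "tool_pos": TCP position; "orientation": TCP orientation; "ft_force": force on the tool from outside, world axes, zero at the start; "torque": the same for the moment, N m; "opening": finger opening in m; "grip_force": force on a finger pad.
Only numpy, scipy, OpenCV 4.12 (cv2) and the standard library are available. Lean on these libraries where they do the work, as an engineer would, in place of code of your own. Each camera call takes 0.05 s, during which the arm holds its last target. There are 200 camera calls.

## Working session

There is one attempt and no reset: what is moved stays moved. The work goes in short steps, Python scripts to look and compute and a tool call to move; the robot and the scene stay as the last step left them, time stands still between calls to the robot, and variables do not carry over. Pictures are saved under pics/ and viewed, at most 10 in all, crops included, and the job is handed in when it is done.

Besides the shell and the picture viewer there is one more tool, called after "Call:" as name(argument=value, ...) on one line, values as JSON. servo_tool: Moves the arm, as the interface text tells. Its arguments: {"type":"object","properties":{"steps":{"type":"array"},"grip":{"type":"number"}},"required":["steps"]}

```bash
mkdir -p pics; ls; cat > h.py <<'E'
import numpy as np, cv2
from workcell import ctrl
def snap(n,tag):
    p,d=ctrl.capture(n); cv2.imwrite(f'pics/{tag}.png',p[:,:,::-1]); np.save(f'pics/{tag}.npy',d); return p,d
def world(n,d):
    c=ctrl.calibration(n); h,w=d.shape
    u,v=np.meshgrid(np.arange(w),np.arange(h))
    K=np.array([[c['fx'],0,c['cx']],[0,c['fy'],c['cy']],[0,0,1.]])
    r=cv2.undistortPoints(np.stack([u,v],-1).reshape(-1,1,2).astype(float),K,np.array([c['k1'],0,0,0.])).reshape(h,w,2)
    P=np.concatenate([r*d[...,None],d[...,None]],-1); T=np.array(c['pose'])
    W=P@T[:3,:3].T+T[:3,3]; W[d==0]=np.nan; return W
E
python3 - <<'E'
from h import *
for n in('top','side'):
    p,d=snap(n,n+'0'); print(np.array(ctrl.calibration(n)['pose']).round(3), (d==0).mean())
    
a=cv2.imread('pics/top0.png');b=cv2.imread('pics/side0.png')
print(ctrl.sense())
E
```

```text
pics
[[-0.445 -0.708  0.549 -0.587]
 [-0.896  0.352 -0.271  0.407]
 [-0.002 -0.613 -0.79   1.765]
 [ 0.     0.     0.     1.   ]] 0.0040435791015625
[[ 0.994 -0.039  0.106  0.371]
 [-0.111 -0.502  0.858 -1.395]
 [ 0.019 -0.864 -0.503  0.854]
 [ 0.     0.     0.     1.   ]] 0.004155476888020833
{'time': 0.1, 'joint_positions': array([-1.23649602e+00,  4.94123944e-01,  1.34606437e+00,  4.46972223e-06,
        1.30250506e+00, -9.55161250e-02]), 'joint_vel': array([-0.00100253, -0.00257202, -0.00060968,  0.00047621, -0.00028776,
        0.00148576]), 'joint_efforts': array([-1.08692993e-02, -8.80257082e+01, -3.82546628e+01,  7.09620514e-02,
        4.82901803e-02, -8.83887651e-05]), 'tool_pos': array([ 0.26032228, -0.56782883,  0.21339772]), 'orientation': array([-3.14049737e+00, -1.09265140e-04,  4.29815186e-01]), 'ft_force': array([-0.01203552,  0.30442507,  0.10767192]), 'torque': array([-0.0154737 , -0.00233675, -0.02871863]), 'grip_force': 0.0, 'opening': 0.09101448274065368}
```

View pics/top0.png

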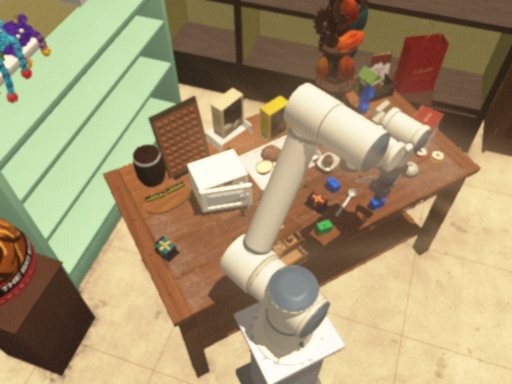

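View pics/side0.png

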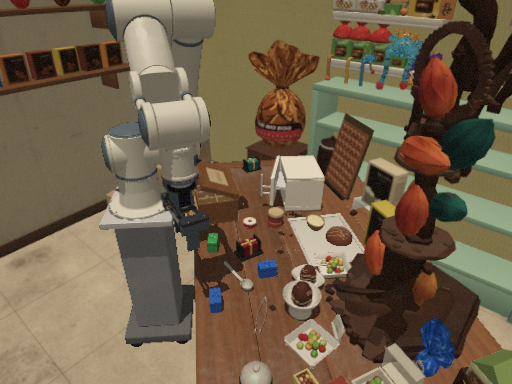

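The top view shows the cooler at (220,182). The teal box in its holder is at (166,247), and a reddish box with bands is at (316,200). In the side view, that reddish box is at (248,247), the spool at (249,222), the tin at (275,215), the cooler at (297,182) and the handle at about (266,188). I'll enlarge a crop to confirm and measure points.

```bash
python3 - <<'E'
from h import *
a=cv2.imread('pics/side0.png')[145:275,190:340]; a=cv2.resize(a,None,fx=4,fy=4,interpolation=cv2.INTER_CUBIC)
b=cv2.imread('pics/top0.png')[140:270,140:340]; b=cv2.resize(b,None,fx=4,fy=4,interpolation=cv2.INTER_CUBIC)
cv2.imwrite('pics/c1.png',a); cv2.imwrite('pics/c2.png',b)
E
```

```text
(no output)
```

View pics/c1.png

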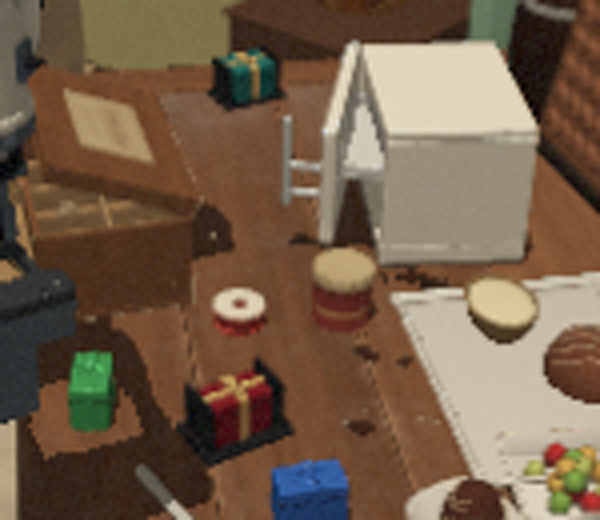

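View pics/c2.png

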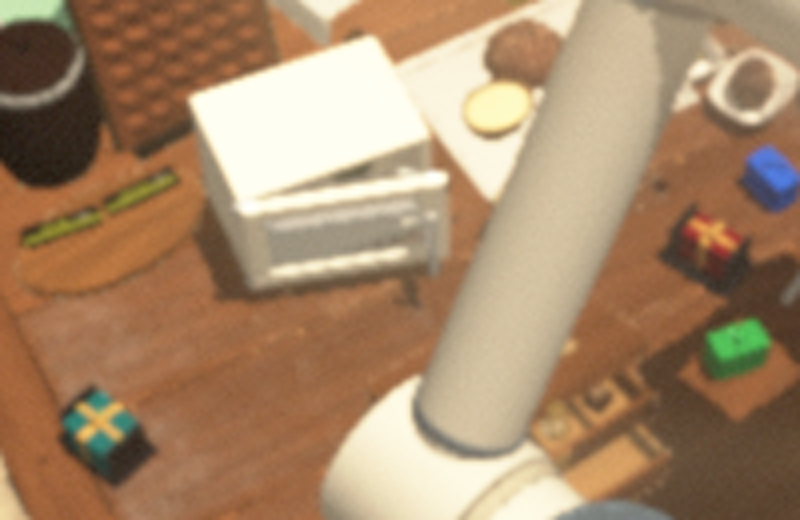

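The crops confirm the burgundy box: dark red with gold bands in a black holder, at side px (250,246) and top px (318,199). The green box at side (213,242) and the blue one at (267,269) are decoys. The door is a little ajar, and the handle's top is at side px (262,174). Next I'll measure these in 3D.

```bash
python3 - <<'E'
from h import *
S=world('side',np.load('pics/side0.npy')); T=world('top',np.load('pics/top0.npy'))
for n,W in(('S',S),('T',T)):
    m=(abs(W[...,2]-.17)<.008)&(W[...,0]>.45)&(W[...,0]<.9)&(abs(W[...,1])<.3)
    P=W[m]; r=cv2.minAreaRect(P[:,:2].astype(np.float32)*1000); print(n,m.sum(),P[:,2].mean(),r, cv2.boxPoints(r).round())
for q in((261,176),(262,178),(262,180),(262,184),(262,188),(262,192)): print(q,S[q[1],q[0]-1:q[0]+2].round(3).tolist())
for nm,W,pts in(('S',S,dict(roofFR=(286,178),roofBR=(323,178.5),roofBL=(313,156.5),roofFL=(281.5,157),doortop_free=(274,176),doortop_hinge=(278,157),spool=(250,221),tin=(276,210),bbox=(250,239))),('T',T,dict(bl=(188,165),br=(233,150),fr=(247,173),box=(318,198),teal=(165,244),dfree=(250,185),dhinge=(202,191)))):
    for k,(u,v) in pts.items(): print(nm,k,W[int(round(v)),int(round(u))].round(3))
# red box
for n,W in(('side',S),('top',T)):
    im=cv2.imread(f'pics/{n}0.png').astype(int); m=(W[...,2]>.045)&(W[...,2]<.075)
    B,G,R=im[...,0],im[...,1],im[...,2]
    X=W[...,0];Y=W[...,1]
    k=m&(X>.35)&(X<.75)&(Y<-.2)&(Y>-.5); lab=cv2.connectedComponentsWithStats(k.astype(np.uint8))
    for i in range(1,lab[0]):
        if lab[2][i,4]>10: q=W[lab[1]==i]; print(n,lab[3][i].round(),lab[2][i,4],np.median(q,0).round(3),q.min(0).round(3),q.max(0).round(3),cv2.minAreaRect(q[:,:2].astype(np.float32)*1000))
E
```

```text
S 979 0.1695438538576273 ((726.006591796875, 70.49569702148438), (475.3248291015625, 261.136474609375), 71.1844253540039) [[ 526. -112.]
 [ 773. -197.]
 [ 926.  253.]
 [ 679.  338.]]
T 1605 0.1707111595330307 ((752.3198852539062, 61.865478515625), (503.9358215332031, 253.06295776367188), 61.289283752441406) [[ 520.  -98.]
 [ 742. -220.]
 [ 984.  222.]
 [ 762.  344.]]
(261, 176) [[0.565, 0.205, -0.001], [0.533, -0.094, 0.158], [0.537, -0.097, 0.16]]
(262, 178) [[0.533, -0.096, 0.15], [0.538, -0.088, 0.145], [0.578, 0.181, -0.001]]
(262, 180) [[0.534, -0.091, 0.138], [0.538, -0.096, 0.14], [0.575, 0.155, 0.002]]
(262, 184) [[0.534, -0.095, 0.12], [0.539, -0.089, 0.117], [nan, nan, nan]]
(262, 188) [[0.534, -0.097, 0.102], [0.539, -0.091, 0.098], [0.567, 0.086, -0.005]]
(262, 192) [[0.535, -0.094, 0.08], [0.539, -0.094, 0.08], [0.543, -0.097, 0.082]]
S roofFR [ 0.656 -0.021  0.105]
S roofBR [ 0.788 -0.142  0.164]
S roofBL [0.797 0.07  0.167]
S roofFL [0.648 0.059 0.172]
S doortop_free [ 0.585 -0.114  0.167]
S doortop_hinge [0.63  0.064 0.17 ]
S spool [ 0.477 -0.208  0.011]
S tin [ 0.583
[... 878 characters left out ...]
.045] [ 0.537 -0.491  0.049] ((513.1890869140625, -495.1941833496094), (9.128129005432129, 47.75347900390625), 89.77484893798828)
top [265. 166.] 88 [ 0.725 -0.272  0.05 ] [ 0.695 -0.315  0.045] [ 0.749 -0.232  0.061] ((722.0189208984375, -273.43695068359375), (82.83037567138672, 53.85985565185547), 89.23638916015625)
top [331. 182.] 19 [ 0.511 -0.497  0.049] [ 0.475 -0.5    0.045] [ 0.533 -0.49   0.06 ] ((503.72711181640625, -495.75982666015625), (57.667091369628906, 9.369580268859863), 3.677647113800049)
top [318. 198.] 136 [ 0.447 -0.394  0.054] [ 0.406 -0.43   0.045] [ 0.495 -0.354  0.068] ((449.780517578125, -391.9173889160156), (81.20762634277344, 55.24397277832031), 23.76833724975586)
```

The measurements agree with the given sizes:
- **Burgundy box:** about (0.453,-0.393), long axis at about 23.5°.
- **Cooler front left:** about (0.633,0.07), z 0.17.
- **Handle axis:** about (0.536,-0.095).

Before moving I'll make a compact occupancy map, to get the chest height and find a free spot for the regrasp, and refine the roof fit.

```bash
python3 - <<'E'
from h import *
S=world('side',np.load('pics/side0.npy')); T=world('top',np.load('pics/top0.npy'))
P=np.concatenate([S.reshape(-1,3),T.reshape(-1,3)]); P=P[~np.isnan(P[:,0])]
print('rows x, cols y from 0.36 down to -0.66 step .03: height cm (max in cell, <0.5m)')
xs=np.arange(.3,.70,.03); ys=np.arange(.36,-.67,-.03)
print('      '+''.join(f'{int(round(y*100)):4d}' for y in ys))
for x in xs:
    r=''
    for y in ys:
        m=(abs(P[:,0]-x)<.015)&(abs(P[:,1]-y)<.015)&(P[:,2]<.5)
        r+='   .' if m.sum()<2 else f'{int(round(100*np.percentile(P[m,2],95))):4d}'
    print(f'{x:.2f}  '+r)
m=(abs(P[:,2]-.17)<.006)&(P[:,0]>.68)&(P[:,0]<.84)&(P[:,1]>-.17)&(P[:,1]<.1)
Q=P[m]; print(cv2.minAreaRect(Q[:,:2].astype(np.float32)*1000), cv2.boxPoints(cv2.minAreaRect(Q[:,:2].astype(np.float32)*1000)))
# handle bar points & door top
b=np.concatenate([W[(W[...,2]>.1)&(W[...,2]<.17)&(W[...,0]<.548)&(W[...,0]>.51)&(abs(W[...,1]+.095)<.04)] for W in(S,T)]); print('bar',len(b),b.mean(0),b[:,2].max())
E
```

```text
rows x, cols y from 0.36 down to -0.66 step .03: height cm (max in cell, <0.5m)
        36  33  30  27  24  21  18  15  12   9   6   3   0  -3  -6  -9 -12 -15 -18 -21 -24 -27 -30 -33 -36 -39 -42 -45 -48 -51 -54 -57 -60 -63 -66
0.30     1   1   1   1   1   1   1   1   1 -59 -79  17  18  18  18  18  19  19  19  19   1   1   1   5   5   5   1   1   1   1   1  49  49  34  33
0.33     1   1   1   1   0   1   1   0   1 -59 -68  16  16  17  17  17  17  18  18  17   0   1   1   5   5   5   1   1   0   1   1   1   5  34   5
0.36     1   1   1   1   1   1   1   1   1 -59 -70  15  15  16  16  16  16  16  16  16   0   1   1   2   0   1   1   1   1   1   1   1   4   4   4
0.39     1   1   1   1   1   1   1   1   1   1  14  14  14  14  15  15  15  15  15  15   0   0   1   1   1   1   1   1   1   1   0   0   1   1   0
0.42     1   1   1   1   1   1   1   1   1   1   1 -59  13  13  13  13  14  14  14   2   0   1   1   1   1   6   6   1   1   1   2   2   2   0   0
0.45     1   1   1   1   1   0   1   1   1   1   1   1   0   0   0   0   0   0  13   2   2   1   1   1   5   6   5   1   1   1   2   2   1
[... 752 characters left out ...]
 1   1   1   1   1   1   1   1   1  17  17  17  17  17  17  17  17  16   1   2   2   2   2   0   0   0   0   1   1   3   7   7   5   7   7
0.66     1   1   1   1   1   1   1   1   1  17  18  18  18  18  18  18  18  17   1   2   1   1   2   2   2   2   2   2   2   3   6   6   4   5   5
0.69     1   1   1   1   1   1   1   1   1  17  18  18  18  18  18  18  17  17   1   2   5   5   1   1   1   1   1   3   2   3   3   3   3   6   6
((738.4590454101562, -30.05632781982422), (230.39540100097656, 119.51914978027344), 88.5711898803711) [[ 675.8456  -143.72812]
 [ 795.32764 -146.70831]
 [ 801.0725    83.61546]
 [ 681.59045   86.59566]]
bar 61 [ 0.5342093  -0.09334058  0.13501071] 0.16767538919842773
```

The chest is no higher than 0.14 near x 0.42, so gripping the bar with the TCP at z about 0.13 keeps the gripper body clear. Now I'll move above the handle.

Call:
servo_tool(steps=[[[0.14,0.24,0.03,1.1],[0.14,0.24,0.03,1.1],[0.14,0.24,0.03,1.1],[0.14,0.24,0.03,1.1],[0.14,0.24,0.03,1.1],[0.14,0.24,0.03,1.1],[0.14,0.24,0.03,1.1],[0.14,0.24,0.03,1.1]]], grip=60)

```text
time: 0.9
tool_pos: [0.4009, -0.3271, 0.2439]
orientation: [-3.141, -0.0, 1.538]
ft_force: [0.2, -0.6, 0.3]
opening: 0.0545
grip_force: 0.0
```

Call:
servo_tool(steps=[[[0.135,0.236,0,1.07],[0.135,0.236,0,1.07],[0.135,0.236,0,1.07],[0.135,0.236,0,1.07],[0.135,0.236,0,1.07],[0.135,0.236,0,1.07],[0.135,0.236,0,1.07],[0.135,0.236,0,1.07]]])

```text
time: 1.7
tool_pos: [0.5355, -0.0914, 0.2436]
orientation: [-3.141, -0.001, 2.605]
ft_force: [-0.5, -0.1, -1.2]
opening: 0.0545
grip_force: 0.0
```

Call:
servo_tool(steps=[[[0,0,-0.03,0],[0,0,-0.06,0],[0,0,-0.085,0],[0,0,-0.1,0],[0,0,-0.112,0],[0,0,-0.112,0]]])

```text
time: 2.3
tool_pos: [0.5345, -0.0924, 0.1307]
orientation: [-3.141, -0.002, 2.597]
ft_force: [-0.5, -0.2, -0.1]
opening: 0.0547
grip_force: 0.0
```

Call:
servo_tool(steps=[[[0,0,0,0],[0,0,0,0],[0,0,0,0],[0,0,0,0],[0,0,0,0],[0,0,0,0],[0,0,0,0],[0,0,0,0]]], grip=0)

```text
time: 3.1
tool_pos: [0.537, -0.0902, 0.1322]
orientation: [3.138, 0.001, 2.599]
ft_force: [11.4, 21.0, -3.8]
opening: 0.0091
grip_force: 30.0
```

The bar is gripped, with 9 mm opening and 30 N. I'll swing the first 20° along the arc and check the side force.

Call:
servo_tool(steps=[[[0.002,0.003,0,0],[-0.004,0.007,0,-0.035],[-0.011,0.012,0,-0.07],[-0.019,0.018,0,-0.1],[-0.027,0.024,0,-0.14],[-0.035,0.031,0,-0.18],[-0.043,0.04,0,-0.23],[-0.051,0.049,0,-0.275]]])

```text
time: 3.9
tool_pos: [0.4831, -0.0439, 0.1321]
orientation: [-3.139, -0.0, 2.323]
ft_force: [-7.3, -8.1, 7.0]
opening: 0.0095
grip_force: 30.0
```

Call:
servo_tool(steps=[[[-0.007,0.006,0,-0.03],[-0.0125,0.013,0,-0.07],[-0.017,0.021,0,-0.1],[-0.0217,0.0283,0,-0.14],[-0.026,0.036,0,-0.17],[-0.0296,0.044,0,-0.2],[-0.033,0.052,0,-0.24],[-0.0361,0.0605,0,-0.275]]])

```text
time: 4.7
tool_pos: [0.4485, 0.0174, 0.1321]
orientation: [3.141, 0.001, 2.048]
ft_force: [1.1, -2.8, 1.3]
opening: 0.0091
grip_force: 30.0
```

Call:
servo_tool(steps=[[[-0.0027,0.0085,0,-0.035],[-0.005,0.017,0,-0.07],[-0.007,0.0255,0,-0.1],[-0.0085,0.0343,0,-0.14],[-0.0097,0.043,0,-0.17],[-0.0105,0.0519,0,-0.2],[-0.011,0.0605,0,-0.24],[-0.011,0.0695,0,-0.275]]])

```text
time: 5.5
tool_pos: [0.4369, 0.087, 0.1321]
orientation: [-3.141, 0.0, 1.773]
ft_force: [-2.3, -2.3, 5.6]
opening: 0.0091
grip_force: 30.0
```

Call:
servo_tool(steps=[[[0.0003,0.0088,0,-0.035],[0.0011,0.0177,0,-0.07],[0.0022,0.0265,0,-0.1],[0.0037,0.0352,0,-0.14],[0.0055,0.0438,0,-0.17],[0.0078,0.0523,0,-0.2],[0.0105,0.061,0,-0.24],[0.0135,0.0691,0,-0.275]]])

```text
time: 6.3
tool_pos: [0.4499, 0.1562, 0.1321]
orientation: [-3.14, 0.0, 1.498]
ft_force: [-6.2, -0.8, 9.3]
opening: 0.0091
grip_force: 30.0
```

Call:
servo_tool(steps=[[[0,0,0,0],[0,0,0,0],[0,0,0,0],[0,0,0,0]]])

```text
time: 6.7
tool_pos: [0.4499, 0.1562, 0.132]
orientation: [-3.14, -0.0, 1.5]
ft_force: [-6.9, 3.1, 7.8]
opening: 0.009
grip_force: 30.0
```

The door is at about 1.6 rad. I'll release, lift and go above the burgundy box.

Call:
servo_tool(steps=[[[0,0,0,0],[0,0,0,0],[0,0,0,0],[0,0,0,0],[0,0,0.03,0],[0,0,0.07,0],[0,0,0.11,0],[0,0,0.13,0]]], grip=70)

```text
time: 7.5
tool_pos: [0.4518, 0.1561, 0.2651]
orientation: [3.138, -0.001, 1.5]
ft_force: [0.9, 0.2, -0.4]
opening: 0.0636
grip_force: 0.0
```

Call:
servo_tool(steps=[[[0,-0.05,0,-0.14],[0,-0.1,0,-0.28],[0,-0.15,0,-0.41],[0,-0.2,0,-0.55],[0,-0.25,0,-0.69],[0,-0.3,0,-0.82],[0,-0.35,0,-0.95],[0,-0.39,0,-1.09]]], grip=100)

```text
time: 8.3
tool_pos: [0.4504, -0.2369, 0.2619]
orientation: [3.141, -0.0, 0.403]
ft_force: [0.1, 1.4, -0.3]
opening: 0.0908
grip_force: 0.0
```

```bash
python3 - <<'E'
from h import *
p,d=snap('side','s1'); S=world('side',d)
p2,d2=snap('top','t1'); T=world('top',d2)
a=cv2.resize(p[130:270,190:340],None,fx=4,fy=4,interpolation=cv2.INTER_CUBIC); b=cv2.resize(p2[140:260,180:340],None,fx=3,fy=3,interpolation=cv2.INTER_CUBIC)
cv2.imwrite('pics/c3.png',a[:,:,::-1])
print(ctrl.sense()['tool_pos'])
for n,W in(('s',S),('t',T)):
    m=(abs(W[...,2]-.166)<.006)&(W[...,0]>.43)&(W[...,0]<.625)&(W[...,1]>.0)&(W[...,1]<.13)
    q=W[m]; 
    if len(q)>5: print(n,len(q),cv2.minAreaRect(q[:,:2].astype(np.float32)*1000))
    m=(W[...,2]>.10)&(W[...,2]<.125)&(W[...,0]>.42)&(W[...,0]<.625)&(W[...,1]>-.03)&(W[...,1]<.13)
    q=W[m]
    if len(q)>5:print(' lip',len(q),cv2.minAreaRect(q[:,:2].astype(np.float32)*1000),np.percentile(q,[5,50,95],axis=0).round(3))
E
```

```text
[ 0.45078883 -0.23863788  0.26170072]
s 30 ((598.44482421875, 90.48504638671875), (13.04552173614502, 51.41271209716797), 84.93824005126953)
 lip 273 ((520.5947265625, 74.06105041503906), (68.98129272460938, 199.61639404296875), 85.22013092041016) [[0.44  0.038 0.102]
 [0.554 0.085 0.11 ]
 [0.611 0.105 0.123]]
t 121 ((527.8336181640625, 97.73796081542969), (16.048662185668945, 193.65679931640625), 84.59162139892578)
 lip 214 ((517.539306640625, 81.37432861328125), (67.30045318603516, 199.6622772216797), 79.44670867919922) [[0.443 0.038 0.101]
 [0.561 0.067 0.107]
 [0.61  0.114 0.117]]
```

View pics/c3.png

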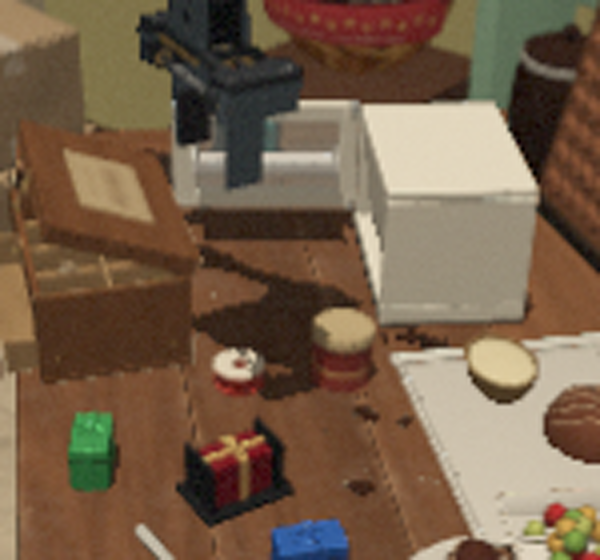

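The door is standing open, with the rack on its inner side at crop (270,160). The burgundy box sits undisturbed in its holder at crop (235,470). I'll go above it and descend.

Call:
servo_tool(steps=[[[0.001,-0.05,0,0],[0.002,-0.1,0,0],[0.002,-0.14,-0.03,0],[0.002,-0.16,-0.07,0],[0.002,-0.16,-0.12,0],[0.002,-0.16,-0.16,0],[0.002,-0.16,-0.18,0],[0.002,-0.16,-0.18,0]]])

```text
time: 9.2
tool_pos: [0.4516, -0.3924, 0.0791]
orientation: [-3.136, 0.002, 0.41]
ft_force: [0.0, 0.1, 0.5]
opening: 0.0909
grip_force: 0.0
```

Call:
servo_tool(steps=[[[0,0,-0.03,0],[0,0,-0.05,0],[0,0,-0.06,0],[0,0,-0.065,0],[0,0,-0.065,0]]])

```text
time: 9.7
tool_pos: [0.4532, -0.3942, 0.0175]
orientation: [3.141, -0.0, 0.41]
ft_force: [0.3, 0.5, 0.7]
opening: 0.0913
grip_force: 0.0
```

Call:
servo_tool(steps=[[[0,0,0,0],[0,0,0,0],[0,0,0,0],[0,0,0,0],[0,0,0,0],[0,0,0,0],[0,0,0,0],[0,0,0,0]]], grip=0)

```text
time: 10.5
tool_pos: [0.4528, -0.394, 0.0169]
orientation: [-3.141, 0.0, 0.41]
ft_force: [-0.6, 0.2, 1.1]
opening: 0.0359
grip_force: 29.9
```

The box is held, with a 36 mm opening. I'll lift it, move it to the free table spot at about (0.385,-0.485) and set it down.

Call:
servo_tool(steps=[[[0,0,0.02,0],[0,0,0.05,0],[0,0,0.085,0],[-0.02,-0.03,0.1,0],[-0.05,-0.07,0.1,0],[-0.068,-0.092,0.09,0],[-0.068,-0.092,0.06,0],[-0.068,-0.092,0.06,0]]])

```text
time: 11.3
tool_pos: [0.3829, -0.4848, 0.0739]
orientation: [-3.136, 0.001, 0.408]
ft_force: [-0.1, 0.9, -1.6]
opening: 0.0359
grip_force: 29.9
```

Call:
servo_tool(steps=[[[0,0,-0.025,0],[0,0,-0.045,0],[0,0,-0.057,0],[0,0,-0.061,0],[0,0,-0.063,0],[0,0,-0.065,0],[0,0,-0.065,0]]])

```text
time: 12.0
tool_pos: [0.3849, -0.4852, 0.0145]
orientation: [-3.141, 0.0, 0.411]
ft_force: [-9.7, 10.6, 34.8]
opening: 0.036
grip_force: 30.0
```

It's in contact and pressing a bit hard, so I'll ease up 2 mm, release and lift, then look.

Call:
servo_tool(steps=[[[0,0,0.002,0],[0,0,0.003,0],[0,0,0.003,0]]])

```text
time: 12.3
tool_pos: [0.3853, -0.4861, 0.0155]
orientation: [3.141, -0.0, 0.41]
ft_force: [0.1, -0.1, -1.6]
opening: 0.0357
grip_force: 30.0
```

Call:
servo_tool(steps=[[[0,0,0,0],[0,0,0,0],[0,0,0,0],[0,0,0,0],[0,0,0.03,0],[0,0,0.06,0],[0,0,0.1,0],[0,0,0.14,0]]], grip=65)

```text
time: 13.1
tool_pos: [0.3846, -0.4857, 0.1561]
orientation: [-3.141, 0.0, 0.41]
ft_force: [0.3, -0.2, 0.5]
opening: 0.0596
grip_force: 0.0
```

Call:
servo_tool(steps=[[[-0.02,0.05,0.05,0.15],[-0.02,0.1,0.08,0.3],[-0.02,0.14,0.1,0.45],[-0.02,0.14,0.1,0.6],[-0.02,0.14,0.1,0.75]]], grip=100)

```text
time: 13.6
tool_pos: [0.3651, -0.3439, 0.2571]
orientation: [3.139, 0.001, 1.168]
ft_force: [-0.9, -0.6, -0.4]
opening: 0.0913
grip_force: 0.0
```

```bash
python3 - <<'E'
from h import *
p,d=snap('side','s2'); S=world('side',d)
p2,d2=snap('top','t2'); T=world('top',d2)
a=cv2.resize(p[130:330,190:360],None,fx=3,fy=3,interpolation=cv2.INTER_CUBIC)
cv2.imwrite('pics/c4.png',a[:,:,::-1])
for n,W in(('s',S),('t',T)):
    m=(W[...,2]>.03)&(W[...,2]<.075)&(W[...,0]>.335)&(W[...,0]<.435)&(W[...,1]>-.545)&(W[...,1]<-.43)
    q=W[m]
    if len(q)>5: print(n,len(q),cv2.minAreaRect(q[:,:2].astype(np.float32)*1000),np.percentile(q[:,2],[50,90]), q.min(0),q.max(0))
    m=(W[...,2]<.02)&(W[...,0]>.3)&(W[...,0]<.5)&(W[...,1]>-.6)&(W[...,1]<-.4); print('table',np.median(W[m],0))
    # rack: floor, lip, door face in door frame with phi guess
    m=(W[...,2]>.09)&(W[...,2]<.2)&(W[...,0]>.42)&(W[...,0]<.632)&(W[...,1]>-.0)&(W[...,1]<.13); q=W[m]
    f=np.radians(-95.2); H=np.array([.640,.084]); R=np.array([[np.cos(f),-np.sin(f)],[np.sin(f),np.cos(f)]])
    l=(q[:,:2]-H)@R
    for lo,hi in((.09,.1),(.1,.106),(.106,.112),(.112,.116),(.116,.122),(.122,.14),(.14,.16),(.16,.175)):
        k=(q[:,2]>=lo)&(q[:,2]<hi)
        if k.sum()>4: print(n,lo,hi,k.sum(),'x',np.percentile(l[k,0],[2,25,50,75,98]).round(4),'y',np.percentile(l[k,1],[2,50,98]).round(3))
E
```

```text
s 226 ((378.8545837402344, -492.7359924316406), (65.98310852050781, 39.2349853515625), 24.08896827697754) [0.04884004 0.05946059] [ 0.34469355 -0.52108947  0.03075046] [ 0.41517819 -0.4694941   0.06512382]
table [ 4.11883396e-01 -5.19039689e-01 -2.25855152e-04]
s 0.09 0.1 13 x [-0.0039  0.0023  0.0438  0.0459  0.0468] y [-0.13  -0.058 -0.009]
s 0.1 0.106 97 x [-0.0077  0.0034  0.0129  0.0471  0.0516] y [-0.166 -0.09  -0.018]
s 0.106 0.112 84 x [-0.007  -0.0018  0.0141  0.049   0.0559] y [-0.165 -0.09  -0.017]
s 0.112 0.116 52 x [-0.0102 -0.0026  0.0175  0.0489  0.0564] y [-0.147 -0.088 -0.019]
s 0.116 0.122 53 x [-0.0085 -0.0032  0.0016  0.0501  0.0546] y [-0.16  -0.081 -0.014]
s 0.122 0.14 102 x [-0.0118 -0.0056 -0.0027  0.0002  0.0045] y [-0.147 -0.078 -0.01 ]
s 0.14 0.16 109 x [-0.0087 -0.0038 -0.0019  0.0004  0.0063] y [-0.142 -0.077 -0.012]
s 0.16 0.175 64 x [-0.0097 -0.0036 -0.0018  0.002   0.0044] y [-0.138 -0.072 -0.013]
t 125 ((394.2401123046875, -478.39544677734375), (106.66040802001953, 47.37238311767578), 27.13339614868164) [0.05220244 0.06238405] [ 0.33867068 -0.51464545  0.03050987] [ 0.43089882 -0.432994    0.07359117]
table [ 0.38837963 -0.51129013 -0.00926106]
t 0.09 0.1 59 x [-0.0112  0.0139  0.0217  0.0294  0.0486] y [-0.219 -0.096 -0.027]
t 0.1 0.106 135 x [-0.0074  0.0242  0.0333  0.0404  0.0505] y [-0.201 -0.112 -0.026]
t 0.106 0.112 130 x [-0.0085  0.018   0.0303  0.0425  0.0511] y [-0.21  -0.124 -0.03 ]
t 0.112 0.116 37 x [-0.0209  0.0167  0.0332  0.0494  0.0539] y [-0.206 -0.121 -0.027]
t 0.116 0.122 44 x [-0.0182  0.0158  0.0425  0.0519  0.0539] y [-0.218 -0.108 -0.026]
t 0.122 0.14 24 x [-0.0107 -0.0087  0.0003  0.0505  0.0534] y [-0.221 -0.195 -0.014]
t 0.14 0.16 21 x [-0.0112 -0.0105 -0.01   -0.0093  0.0037] y [-0.221 -0.155 -0.026]
t 0.16 0.175 154 x [-0.0107 -0.0078 -0.0037  0.0005  0.0041] y [-0.218 -0.113 -0.013]
```

View pics/c4.png

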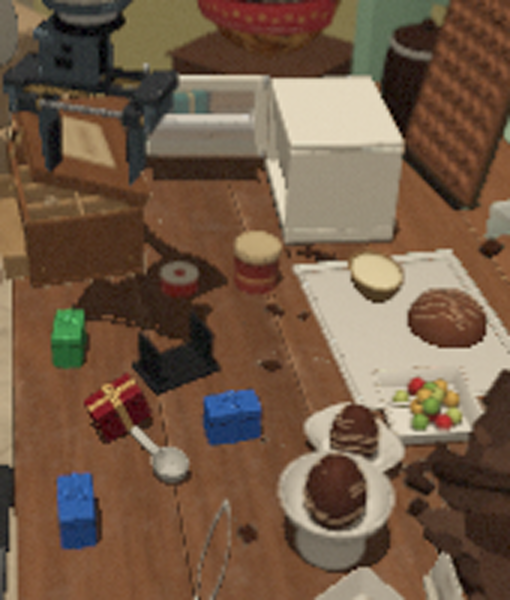

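The box stands at crop (118,408). The spoon's handle runs by its right corner at crop (138,435), so it may be propped up. I'll check the tilt from the top face.

```bash
python3 - <<'E'
from h import *
for n in('side','top'):
    W=world(n,np.load('pics/'+n[0]+'2.npy')); im=cv2.imread(f'pics/{n[0]}2.png')
    m=(W[...,2]>.02)&(W[...,2]<.09)&(W[...,0]>.335)&(W[...,0]<.43)&(W[...,1]>-.545)&(W[...,1]<-.43)
    c=cv2.connectedComponentsWithStats(m.astype(np.uint8))
    i=1+np.argmax(c[2][1:,4]); print(n,c[2][1:].tolist(),c[3][i])
    # local normals
    gx=np.gradient(W,axis=1); gy=np.gradient(W,axis=0); N=np.cross(gx,gy); N/=np.linalg.norm(N,axis=-1,keepdims=True)+1e-9
    k=(c[1]==i)&(abs(N[...,2])>.75); q=W[k]
    for _ in range(4):
        A=np.c_[q[:,:2]-[.385,-.485],np.ones(len(q))]; s=np.linalg.lstsq(A,q[:,2],rcond=None)[0]; r=abs(A@s-q[:,2]); q=q[r<max(.003,2*r.std())] 
    print(len(q),'slope',s,q.mean(0),cv2.minAreaRect(q[:,:2].astype(np.float32)*1000))
p=cv2.imread('pics/s2.png')[230:300,205:275]; cv2.imwrite('pics/c5.png',cv2.resize(p,None,fx=8,fy=8,interpolation=cv2.INTER_CUBIC))
E
```

```text
side [[218, 254, 23, 20, 266]] [228.81578947 264.2406015 ]
75 slope [0.31288966 0.11529811 0.05699083] [ 0.37437477 -0.4935589   0.05267948] ((375.1119689941406, -494.6044006347656), (51.615074157714844, 32.695518493652344), 20.837434768676758)
top [[337, 195, 16, 17, 145], [327, 203, 1, 1, 1], [338, 212, 1, 1, 1]] [344.63448276 203.71034483]
16 slope [0.24604443 0.31997117 0.05872841] [ 0.37017422 -0.48920856  0.05373399] ((370.0343322753906, -492.09747314453125), (44.63130569458008, 24.930370330810547), 18.01115608215332)
```

View pics/c5.png

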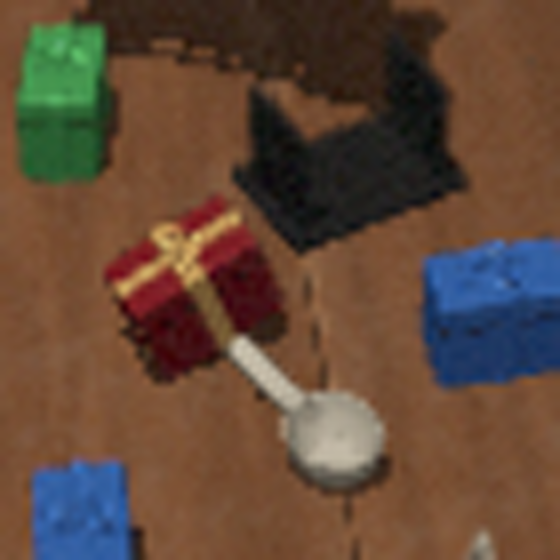

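The box is propped on the spoon's handle and tilted by about 18° along its long side. I'll regrip it across the 36 mm, a bit higher, and take it to the clear area left of the chest.

Call:
servo_tool(steps=[[[0.02,-0.05,0,-0.15],[0.02,-0.1,0,-0.3],[0.02,-0.143,0,-0.45],[0.02,-0.143,-0.04,-0.6],[0.02,-0.143,-0.08,-0.75],[0.02,-0.143,-0.12,-0.75],[0.02,-0.143,-0.14,-0.75],[0.02,-0.143,-0.14,-0.75]]])

```text
time: 14.5
tool_pos: [0.3834, -0.4878, 0.1113]
orientation: [-3.135, 0.001, 0.405]
ft_force: [-0.5, 1.2, 0.6]
opening: 0.0908
grip_force: 0.0
```

Call:
servo_tool(steps=[[[0,0,-0.04,0],[0,0,-0.07,0],[0,0,-0.085,0],[0,0,-0.091,0],[0,0,-0.091,0]]])

```text
time: 15.0
tool_pos: [0.385, -0.4895, 0.0244]
orientation: [3.141, -0.0, 0.409]
ft_force: [-0.3, 0.3, 0.5]
opening: 0.0913
grip_force: 0.0
```

Call:
servo_tool(steps=[[[0,0,0,0],[0,0,0,0],[0,0,0,0],[0,0,0,0],[0,0,0,0],[0,0,0,0],[0,0,0,0],[0,0,0,0]]], grip=0)

```text
time: 15.8
tool_pos: [0.3847, -0.4889, 0.0239]
orientation: [-3.141, 0.0, 0.41]
ft_force: [-0.9, 0.9, 1.1]
opening: 0.0361
grip_force: 30.0
```

Call:
servo_tool(steps=[[[0,0,0.03,0],[0,0,0.08,0],[0,0,0.13,0],[0,0,0.18,0],[0,0,0.22,0],[0,0.02,0.255,0],[0,0.06,0.255,-0.05],[0,0.1,0.255,-0.1]]])

```text
time: 16.6
tool_pos: [0.3848, -0.3884, 0.2797]
orientation: [3.14, -0.001, 0.307]
ft_force: [1.7, 0.8, -1.6]
opening: 0.0359
grip_force: 30.0
```

Call:
servo_tool(steps=[[[0,0.04,0,-0.02],[0,0.085,0,-0.05],[0,0.13,0,-0.1],[0,0.175,0,-0.15],[0,0.22,0,-0.2],[0,0.265,0,-0.25],[0,0.31,0,-0.31],[0,0.35,0,-0.31]]])

```text
time: 17.4
tool_pos: [0.3842, -0.0371, 0.279]
orientation: [-3.141, -0.0, -0.003]
ft_force: [0.7, 0.1, -1.0]
opening: 0.0357
grip_force: 30.0
```

Call:
servo_tool(steps=[[[0,0.045,0,0],[0,0.09,0,0],[0,0.135,0,0],[0,0.18,0,0],[0,0.225,0,0],[-0.01,0.27,0,0],[-0.02,0.307,0,0],[-0.02,0.307,0,0]]])

```text
time: 18.2
tool_pos: [0.3635, 0.2715, 0.2787]
orientation: [-3.141, 0.0, 0.004]
ft_force: [-0.3, -0.5, -1.9]
opening: 0.0358
grip_force: 30.0
```

```bash
python3 - <<'E'
from h import *
p,d=snap('top','t3'); p1,d1=snap('side','s3')
a=cv2.resize(p[150:300,120:320],None,fx=3,fy=3); b=cv2.resize(p1[40:190,150:350],None,fx=3,fy=3)
cv2.imwrite('pics/c6.png',np.vstack([a[:300],b[:300]])[:,:,::-1])
W=world('top',d); 
for x in np.arange(.27,.46,.03): print(round(x,2),[ (lambda q: round(float(np.median(q)),3) if len(q) else None)(W[(abs(W[...,0]-x)<.015)&(abs(W[...,1]-y)<.015)][:,2]) for y in np.arange(.18,.37,.03)])
print(ctrl.sense()['tool_pos'],ctrl.sense()['opening'])
E
```

```text
0.27 [-0.121, -0.005, -0.004, -0.002, 0.642, 0.001, -0.009]
0.3 [0.001, -0.297, -0.59, 0.537, 0.659, 0.631, -0.006]
0.33 [0.002, 0.007, 0.584, 0.456, 0.461, 0.62, 0.003]
0.36 [-0.003, 0.656, 0.38, 0.312, 0.459, 0.402, 0.396]
0.39 [-0.587, 0.004, 0.377, 0.007, 0.004, 0.009, 0.001]
0.42 [-0.595, -0.002, 0.001, -0.001, 0.001, 0.0, -0.002]
0.45 [-0.601, -0.588, -0.003, 0.001, 0.001, 0.001, -0.003]
[0.36437254 0.26835155 0.27869779] 0.03577332826072257
```

View pics/c6.png

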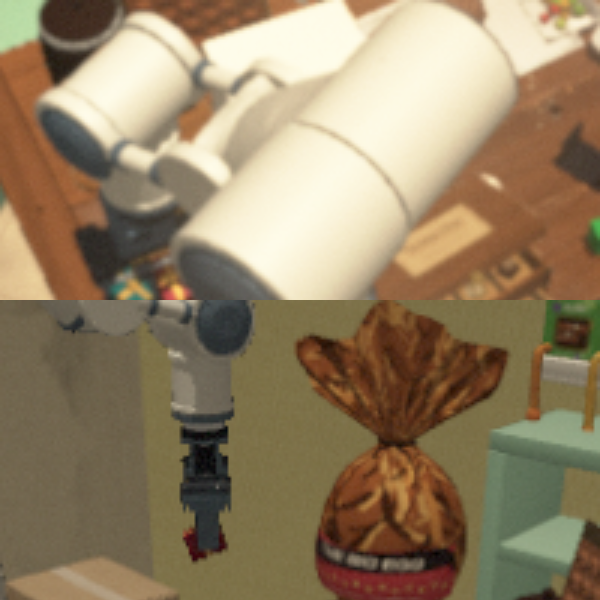

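The box is still held and tilted (low at its -x end, crop (205,545)). The table below is clear. I'll lower it until its low edge touches, then press gently so it turns flat in the grip.

Call:
servo_tool(steps=[[[0,0,-0.045,0],[0,0,-0.09,0],[0,0,-0.13,0],[0,0,-0.17,0],[0,0,-0.205,0],[0,0,-0.23,0],[0,0,-0.245,0],[0,0,-0.249,0]]])

```text
time: 19.1
tool_pos: [0.3646, 0.2665, 0.0287]
orientation: [3.14, 0.002, -0.002]
ft_force: [1.0, 0.1, -0.4]
opening: 0.0358
grip_force: 30.0
```

Call:
servo_tool(steps=[[[0,0,-0.002,0],[0,0,-0.004,0],[0,0,-0.006,0],[0,0,-0.008,0],[0,0,-0.01,0],[0,0,-0.01,0]]])

```text
time: 19.7
tool_pos: [0.3668, 0.2684, 0.021]
orientation: [-3.14, -0.004, 0.001]
ft_force: [6.7, -7.7, 15.7]
opening: 0.0357
grip_force: 30.0
```

Call:
servo_tool(steps=[[[0,0,-0.001,0],[0,0,-0.002,0],[0,0,-0.003,0],[0,0,-0.004,0],[0,0,-0.004,0]]])

```text
time: 20.2
tool_pos: [0.3679, 0.2687, 0.0175]
orientation: [-3.139, -0.006, 0.001]
ft_force: [9.1, -5.2, 23.7]
opening: 0.0358
grip_force: 30.0
```

Call:
servo_tool(steps=[[[0,0,-0.001,0],[0,0,-0.002,0],[0,0,-0.002,0],[0,0,-0.002,0]]])

```text
time: 20.6
tool_pos: [0.3681, 0.2689, 0.0155]
orientation: [-3.139, -0.006, 0.0]
ft_force: [10.9, -8.3, 24.1]
opening: 0.0361
grip_force: 30.0
```

Call:
servo_tool(steps=[[[0,0,0.001,0],[0,0,0.001,0],[0,0,0.001,0],[0,0,0.001,0],[0,0,0.04,0],[0,0,0.08,0],[0,0,0.12,0.14],[0,0,0.16,0.28]]], grip=70)

```text
time: 21.4
tool_pos: [0.3643, 0.2677, 0.1755]
orientation: [3.142, 0.001, 0.285]
ft_force: [-0.1, 1.0, 0.2]
opening: 0.064
grip_force: 0.0
```

Call:
servo_tool(steps=[[[0.02,-0.02,0.03,0.14],[0.04,-0.06,0.06,0.28],[0.06,-0.1,0.08,0.42],[0.08,-0.14,0.08,0.56],[0.1,-0.18,0.08,0.7],[0.1,-0.22,0.08,0.84],[0.1,-0.25,0.08,0.98],[0.1,-0.28,0.08,1.12]]], grip=100)

```text
time: 22.2
tool_pos: [0.4648, -0.0104, 0.2537]
orientation: [-3.141, 0.0, 1.311]
ft_force: [0.9, -0.7, -0.6]
opening: 0.0911
grip_force: 0.0
```

```bash
cat > box.py <<'E'
from h import *
def look(tag,x0,x1,y0,y1):
    out=[]
    for n in('side','top'):
        p,d=snap(n,n[0]+tag); W=world(n,d)
        m=(W[...,2]>.02)&(W[...,2]<.09)&(W[...,0]>x0)&(W[...,0]<x1)&(W[...,1]>y0)&(W[...,1]<y1)
        q=W[m]; print(n,len(q))
        if len(q)<15: continue
        print(cv2.minAreaRect(q[:,:2].astype(np.float32)*1000),'z',np.percentile(q[:,2],[50,90,98]).round(3),q.min(0).round(3),q.max(0).round(3))
        t=q[q[:,2]>np.percentile(q[:,2],95)-.012]
        print(' top',len(t),cv2.minAreaRect(t[:,:2].astype(np.float32)*1000))
        for _ in range(4):
            A=np.c_[t[:,:2]-t[:,:2].mean(0),np.ones(len(t))]; s=np.linalg.lstsq(A,t[:,2],rcond=None)[0]; r=abs(A@s-t[:,2]); t=t[r<max(.003,2*r.std())]
        print(' slope',s.round(3),len(t))
E
python3 - <<'E'
from box import *
look('4',.30,.44,.20,.34); print(ctrl.sense()['tool_pos'])
a=cv2.imread('pics/s4.png')[110:180,190:290]; b=cv2.imread('pics/t4.png')[190:300,120:240]
cv2.imwrite('pics/c7.png',np.vstack([cv2.resize(a,(400,280)),cv2.resize(b,(400,300))]))
E
```

```text
side 41
((369.5888977050781, 263.7681579589844), (35.90214157104492, 58.336029052734375), 83.98231506347656) z [0.046 0.049 0.05 ] [0.341 0.244 0.034] [0.398 0.284 0.05 ]
 top 38 ((369.5888977050781, 263.7681579589844), (35.90214157104492, 58.336029052734375), 83.98231506347656)
 slope [ 0.031 -0.049  0.046] 27
top 155
((366.75518798828125, 264.60491943359375), (66.3975830078125, 37.847354888916016), 2.071784496307373) z [0.046 0.053 0.058] [0.333 0.246 0.02 ] [0.4   0.283 0.059]
 top 108 ((368.672119140625, 265.13275146484375), (36.40760803222656, 62.44475555419922), 89.88463592529297)
 slope [-0.036 -0.025  0.047] 54
[ 0.46484134 -0.01176776  0.2536963 ]
```

View pics/c7.png

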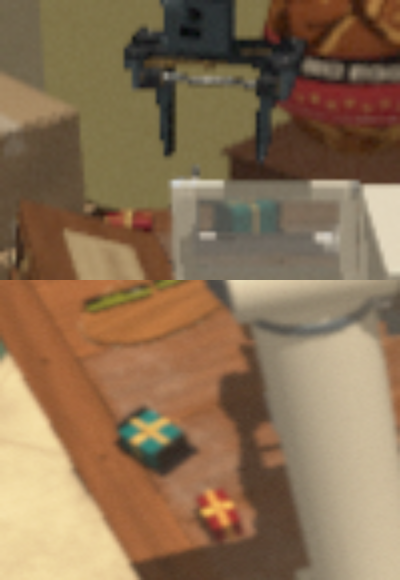

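The box is now flat and upright on the table at (0.369,0.2655), long side along x, top at 0.046. I'll grip it across the 60 mm, with closing along x.

Call:
servo_tool(steps=[[[-0.015,0.045,0,0.1],[-0.03,0.09,0,0.17],[-0.045,0.135,0,0.17],[-0.06,0.18,0,0.17],[-0.08,0.225,-0.01,0.17],[-0.096,0.265,-0.03,0.17],[-0.096,0.277,-0.07,0.17],[-0.096,0.277,-0.11,0.17]]])

```text
time: 23.1
tool_pos: [0.3682, 0.2711, 0.1431]
orientation: [3.14, -0.002, 1.478]
ft_force: [1.2, -0.2, -0.1]
opening: 0.091
grip_force: 0.0
```

Call:
servo_tool(steps=[[[0,0,-0.04,0],[0,0,-0.08,0],[0,0,-0.105,0],[0,0,-0.12,0],[0,0,-0.126,0],[0,0,-0.126,0]]])

```text
time: 23.7
tool_pos: [0.3684, 0.2686, 0.0175]
orientation: [-3.14, 0.001, 1.475]
ft_force: [-0.4, 1.2, 0.4]
opening: 0.0908
grip_force: 0.0
```

Call:
servo_tool(steps=[[[0,0,0,0],[0,0,0,0],[0,0,0,0],[0,0,0,0],[0,0,0,0],[0,0,0,0]]], grip=0)

```text
time: 24.3
tool_pos: [0.3692, 0.2686, 0.0184]
orientation: [3.141, -0.0, 1.476]
ft_force: [-1.3, -0.0, 8.5]
opening: 0.062
grip_force: 30.0
```

The opening reads 62 mm, so the grip is a few degrees skewed. I'll reopen, square up and close again.

Call:
servo_tool(steps=[[[0,0,0,0],[0,0,0,0],[0,0,0,0],[0,-0.003,0,0.04],[0,-0.003,0,0.065],[0,-0.003,0,0.065]]], grip=85)

```text
time: 24.9
tool_pos: [0.369, 0.2655, 0.0179]
orientation: [-3.142, -0.0, 1.541]
ft_force: [-0.0, -0.3, 0.5]
opening: 0.0777
grip_force: 0.0
```

Call:
servo_tool(steps=[[[0,0,0,0],[0,0,0,0],[0,0,0,0],[0,0,0,0],[0,0,0,0],[0,0,0,0]]], grip=0)

```text
time: 25.5
tool_pos: [0.369, 0.2655, 0.0179]
orientation: [-3.142, -0.0, 1.541]
ft_force: [0.5, 0.5, -0.2]
opening: 0.0601
grip_force: 29.9
```

It's now square at 60.1 mm. With the view of the rack clear, I'll fit the panel face and lip lines.

```bash
python3 - <<'E'
from h import *
L=[(snap('side','s5a')[1],'side'),(snap('side','s5b')[1],'side'),(snap('top','t5a')[1],'top'),(snap('top','t5b')[1],'top')]
for n in('side','top'):
    q=np.concatenate([world(n,d).reshape(-1,3) for d,k in L if k==n]); q=q[(q[:,0]>.43)&(q[:,0]<.625)&(q[:,1]>.01)&(q[:,1]<.13)&(q[:,2]>.09)&(q[:,2]<.18)]
    f=np.radians(-95.2); H=np.array([.640,.084]); R=np.array([[np.cos(f),-np.sin(f)],[np.sin(f),np.cos(f)]])
    l=np.c_[(q[:,:2]-H)@R,q[:,2]]
    def line(name,k):
        t=l[k]
        if len(t)<10: print(n,name,len(t));return
        for _ in range(4):
            c=np.polyfit(t[:,1]+.11,t[:,0],1); r=abs(np.polyval(c,t[:,1]+.11)-t[:,0]); t=t[r<max(.003,2*r.std())]
        print(n,name,len(t),'x at mid %.4f slope %.3f'%(c[1],c[0]),'y',np.percentile(t[:,1],[1,99]).round(3),'z',t[:,2].mean().round(3))
    line('panel',(l[:,2]>.125)&(l[:,2]<.16)&(abs(l[:,0])<.015)&(l[:,1]<-.03)&(l[:,1]>-.19))
    line('doortop',(l[:,2]>.162)&(abs(l[:,0]+.007)<.017))
    line('lip',(l[:,2]>.108)&(l[:,2]<.122)&(l[:,0]>.042)&(l[:,0]<.06))
    k=(l[:,2]>.162)&(abs(l[:,0]+.007)<.02); print('doortop x range',np.percentile(l[k,0],[3,10,50,90,97]).round(4),'y',np.percentile(l[k,1],[1,99]).round(3))
    k=(l[:,0]>.012)&(l[:,0]<.036)&(l[:,2]<.115); print('floor',k.sum(),np.percentile(l[k,2],[20,50,80]).round(4),'y',np.percentile(l[k,1],[2,98]).round(3))
    k=(l[:,0]>.042)&(l[:,0]<.062)&(l[:,2]<.125); print('lip y',np.percentile(l[k,1],[2,98]).round(3),'zmax',np.percentile(l[k,2],97),'x',np.percentile(l[k,0],[5,50,95]).round(4))
E
```

```text
side panel 262 x at mid -0.0019 slope -0.002 y [-0.189 -0.034] z 0.144
side doortop 76 x at mid -0.0016 slope -0.019 y [-0.207 -0.019] z 0.166
side lip 96 x at mid 0.0496 slope 0.020 y [-0.192 -0.026] z 0.113
doortop x range [-0.0124 -0.0089 -0.0015  0.0034  0.0048] y [-0.208 -0.016]
floor 59 [0.1042 0.1052 0.1067] y [-0.193 -0.025]
lip y [-0.19  -0.026] zmax 0.11860253812943225 x [0.0439 0.049  0.0548]
top panel 3
top doortop 28 x at mid 0.0241 slope 0.315 y [-0.212 -0.178] z 0.168
top lip 77 x at mid 0.0514 slope 0.002 y [-0.198 -0.027] z 0.116
doortop x range [-0.0102 -0.0093 -0.0026  0.0032  0.0042] y [-0.212 -0.179]
floor 176 [0.102  0.106  0.1103] y [-0.197 -0.112]
lip y [-0.197 -0.028] zmax 0.12309094896878499 x [0.0426 0.0497 0.0535]
```

Panel face is at about -0.002 and the lip's inner face at about 0.046 in the door frame, floor z about 0.105, and the door angle fits. The target for the tool is therefore (0.5285, 0.072), yaw 1.48. Lift and carry.

Call:
servo_tool(steps=[[[0,0,0.03,0],[0,0,0.08,0],[0,0,0.13,0],[0,0,0.18,0],[0,0,0.22,0],[0.02,-0.02,0.24,-0.03],[0.05,-0.06,0.24,-0.061],[0.08,-0.1,0.24,-0.061]]])

```text
time: 26.5
tool_pos: [0.4497, 0.1645, 0.2588]
orientation: [3.14, -0.001, 1.481]
ft_force: [0.2, 0.6, -2.3]
opening: 0.0605
grip_force: 29.9
```

Call:
servo_tool(steps=[[[0.03,-0.035,0,0],[0.06,-0.07,0,0],[0.075,-0.088,0,0],[0.0795,-0.0935,0,0],[0.0795,-0.0935,-0.02,0],[0.0795,-0.0935,-0.05,0],[0.0795,-0.0935,-0.07,0],[0.0795,-0.0935,-0.07,0]]])

```text
time: 27.3
tool_pos: [0.5262, 0.0725, 0.1856]
orientation: [-3.136, 0.0, 1.481]
ft_force: [-0.5, 1.2, -0.9]
opening: 0.0603
grip_force: 29.9
```

Call:
servo_tool(steps=[[[0,0,0,0],[0,0,0,0]]])

```text
time: 27.5
tool_pos: [0.5289, 0.0723, 0.1891]
orientation: [3.14, -0.0, 1.48]
ft_force: [0.8, -0.3, -1.3]
opening: 0.06
grip_force: 29.9
```

```bash
python3 - <<'E'
from h import *
s=ctrl.sense(); print(s['tool_pos'],s['orientation'],s['opening'])
f=np.radians(-95.2); H=np.array([.640,.084]); R=np.array([[np.cos(f),-np.sin(f)],[np.sin(f),np.cos(f)]])
print('tool in door frame',(s['tool_pos'][:2]-H)@R)
p,d=snap('side','s6'); W=world('side',d); im=p.astype(int)
m=(im[...,0]>1.8*im[...,1])&(im[...,0]>60)&(W[...,2]>.12)&(W[...,2]<.3)&(abs(W[...,0]-.53)<.06)&(abs(W[...,1]-.07)<.06)
q=W[m]; l=(q[:,:2]-H)@R; print(len(q),np.percentile(l,[3,50,97],axis=0).round(4),q[:,2].min(),q[:,2].max())
E
```

```text
[0.52894397 0.07231677 0.18914253] [ 3.13995726e+00 -2.50121283e-04  1.48040665e+00] 0.060038423473994657
tool in door frame [ 0.02170044 -0.10954009]
64 [[ 0.0227 -0.1331]
 [ 0.035  -0.1147]
 [ 0.0418 -0.0829]] 0.1735245108368424 0.29517121527431966
```

The box is aligned over the rack: its outer face is at about 0.040 against the lip's inner face at 0.046. I'll lower it slowly.

Call:
servo_tool(steps=[[[0,0,-0.015,0],[0,0,-0.03,0],[0,0,-0.042,0],[0,0,-0.052,0],[0,0,-0.058,0],[0,0,-0.061,0],[0,0,-0.0625,0],[0,0,-0.0625,0]]])

```text
time: 28.35
tool_pos: [0.5286, 0.072, 0.1256]
orientation: [3.141, -0.0, 1.48]
ft_force: [0.5, 0.6, -1.7]
opening: 0.0605
grip_force: 29.9
```

Call:
servo_tool(steps=[[[0,0,-0.001,0],[0,0,-0.002,0],[0,0,-0.003,0],[0,0,-0.004,0],[0,0,-0.004,0]]])

```text
time: 28.85
tool_pos: [0.5285, 0.072, 0.1218]
orientation: [3.141, -0.0, 1.48]
ft_force: [-2.8, 0.1, 8.4]
opening: 0.0601
grip_force: 29.9
```

Touched down: 8 N of contact at z 0.1218, against an expected 0.122. I'll release and check from the side before lifting away.

Call:
servo_tool(steps=[[[0,0,0.0005,0],[0,0,0.0005,0],[0,0,0.0005,0],[0,0,0.0005,0],[0,0,0.0005,0],[0,0,0.0005,0]]], grip=90)

```text
time: 29.45
tool_pos: [0.5285, 0.072, 0.1219]
orientation: [-3.142, -0.0, 1.48]
ft_force: [-0.3, -0.4, -0.7]
opening: 0.0819
grip_force: 0.0
```

Call:
servo_tool(steps=[[[0,0,0.02,0],[0,0,0.05,0],[0,0,0.1,0],[0,0,0.14,0],[0,-0.05,0.16,0],[0,-0.1,0.16,0],[-0.02,-0.15,0.16,0],[-0.03,-0.2,0.16,0]]])

```text
time: 30.25
tool_pos: [0.4992, -0.1216, 0.2821]
orientation: [3.141, 0.0, 1.481]
ft_force: [1.0, 0.1, -0.9]
opening: 0.082
grip_force: 0.0
```

Call:
servo_tool(steps=[[[-0.03,-0.05,0,0],[-0.06,-0.1,0,0],[-0.08,-0.14,0,0],[-0.08,-0.14,0,0],[-0.08,-0.14,0,0]]])

```text
time: 30.75
tool_pos: [0.4194, -0.2615, 0.2819]
orientation: [-3.142, 0.0, 1.477]
ft_force: [0.5, 0.7, -0.3]
opening: 0.0825
grip_force: 0.0
```

```bash
python3 - <<'E'
from h import *
f=np.radians(-95.2); H=np.array([.640,.084]); R=np.array([[np.cos(f),-np.sin(f)],[np.sin(f),np.cos(f)]])
for n in('side','top'):
    p,d=snap(n,n[0]+'7'); W=world(n,d); im=p.astype(int)
    m=(W[...,2]>.122)&(W[...,2]<.165)&(abs(W[...,0]-.53)<.06)&(W[...,1]>.02)&(W[...,1]<.078)
    q=W[m]; l=(q[:,:2]-H)@R; k=l[:,0]>.006; q=q[k];l=l[k]
    if len(l)>5: print(n,len(q),np.percentile(l,[2,50,98],axis=0).round(4),cv2.minAreaRect(l.astype(np.float32)*1000),np.percentile(q[:,2],[50,90,97]).round(3))
    m=(abs(W[...,2]-.167)<.005)&(W[...,0]>.43)&(W[...,0]<.6)&(W[...,1]>.08)&(W[...,1]<.13); t=W[m]; l=(t[:,:2]-H)@R; print(' doortop mid slope',np.polyfit(l[:,1]+.11,l[:,0],1) if len(l)>5 else '')
a=cv2.imread('pics/s7.png')[140:200,220:300]; b=cv2.imread('pics/t7.png')[165:235,180:270]
cv2.imwrite('pics/c8.png',np.vstack([cv2.resize(a,(400,300),interpolation=2),cv2.resize(b,(400,300),interpolation=2)]))
E
```

```text
side 88 [[ 0.0178 -0.1327]
 [ 0.035  -0.1052]
 [ 0.0434 -0.0816]] ((29.54955291748047, -92.95036315917969), (26.473770141601562, 82.26441955566406), 7.056052207946777) [0.142 0.153 0.155]
 doortop mid slope [ 8.89845499e-06 -1.84789192e-03]
top 94 [[ 0.0165 -0.1419]
 [ 0.0295 -0.1157]
 [ 0.0514 -0.0705]] ((31.253013610839844, -94.96205139160156), (100.71916198730469, 32.97020721435547), 78.66741943359375) [0.151 0.156 0.158]
 doortop mid slope [ 0.00498936 -0.0036475 ]
```

View pics/c8.png

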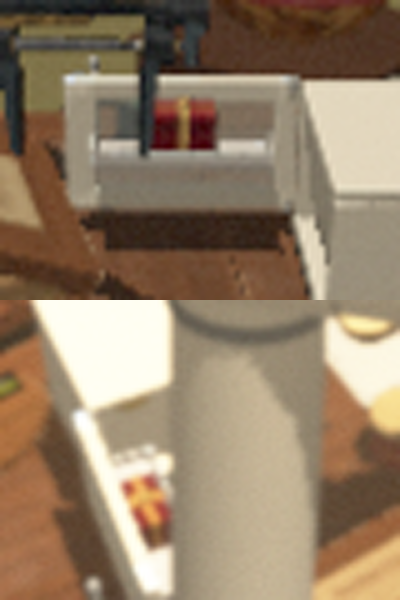

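The box stands level in the rack behind the lip, at crop (185,125). Its top is at z about 0.151, as expected. The door is unmoved and the arm is clear, so I'm handing in.

```bash
python3 -c "
from workcell import ctrl
print(ctrl.close_job())"
```

```text
the job is handed in; nothing more can be done
None
```

The job is handed in at about 31 s, with no verdict shown: the door stands open at about 1.6 rad and the burgundy box is upright in the rack, long side along the door; the first table set-down landed on a spoon handle and tilted the box, so I regripped and levelled it before loading, and I never touched the teal box, tin or spool.

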